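Light and show a framed miniature to the video camera

TASK

We are filming the brass-framed miniature for an online sale. First slide the clip-on light along the rail on top of the video camera, its yellow panel facing the way the lens looks, until it is fully home and the orange catch has sprung up behind it, and let go of it; then lift the brass-framed picture out of its rack and hold it still in the air upright, 15 cm in front of the lens, centred on the lens and with the painted side squarely facing it. Finish while still holding the picture there, and leave everything else on the table undisturbed.

Things in the scene. Friction and masses are not known exactly. Their poses are not given: they have to be found in the camera images.
- light: loose clip-on LED light: black box with a yellow panel on its -x face, standing on the table on its steel foot. Origin: centre of the foot's underside, z up. Foot 34 x 34 mm, 5 mm thick; above it a neck 34 (x) x 18 (y) mm, 7 mm high; then the head 34 (x) x 50 (y) mm from z = 12 to 56 mm. About 0.1 kg. Grip it across y (50 mm) or x (34 mm).
- camera: grey video camera, 120 long x 62 wide, top at z = 131 mm, on a fixed stand with foot plate 130 x 120 x 12 mm. Origin: centre of the foot plate's underside, z up; the lens looks along -x. On top an aluminium rail for the light runs along x, open at its rear (+x) end, end stop at the front. The light goes in from the rear, moving along -x, its foot sliding under the rail's lips.
- lens (a point): centre of the front glass of the lens (black barrel, 54 mm across), 98 mm above the table; axes as the camera: the lens looks along -x, z up, y across. 15 cm in front of it is x = -0.15 in this frame.
- rail_home (a point): point on the rail floor (137 mm up) where the light's origin lies when fully home; axes as the camera's and then the light's. Channel 36.5 mm wide between walls; lips 7 mm above the floor leave a slot 23 mm wide for the neck; walls 10.5 mm high. The lips run from 22 mm in front of this point to 45 mm behind (+x); then walls flare outward to 68 mm; the bare floor ends 95 mm behind.
- rail_entry (a point): point on the open rear shelf of the rail floor, 75 mm behind rail_home, where the light can be stood before sliding it in: the foot's front edge is then 13 mm behind the lips.
- latch (a joint): the orange sprung catch in the rail floor (m): 0 when up (standing 4 mm above the floor), up to 0.0045 when pressed down. The foot rides over its gentle rear ramp (pushing takes about 3 to 10 N) and it springs up behind the foot's rear edge when the light is home; the light then cannot come back out.
- rack: light wooden picture rack, fixed, base 190 (x) x 90 (y) x 12 mm with three slots across y at x = -66, 0 and +66 mm, each 17 mm wide between ribs whose tops are 34 mm above the table. Origin: centre of the underside, z up. The frames stand in the slots on the base (12 mm above the table), the painted sides facing the rack's +x.
- picture: the miniature to be shown: brass (gold-coloured) frame, 70 mm wide (y), 90 mm tall (z), 14 mm thick (x), about 0.14 kg, upright in any one of the rack's slots. Origin: centre of its lower edge; x points out of the painted side (green landscape with orange sun), the back is plain brown card. Its top 56 mm stands free above the ribs and can be gripped across the thickness.
- picture_mid (a point): centre of the brass-framed picture, 45 mm above its lower edge; axes as the picture.
- frame_black: black framed miniature of the same size in another slot; leave alone. Origin: centre of its lower edge, x out of the painted side.
- frame_red: red framed miniature of the same size in another slot; leave alone. Origin: centre of its lower edge, x out of the painted side.
- plant: terracotta flower pot, 108 mm across, 100 mm tall, with green leaves to about 170 mm high and 76 mm out from the axis; leave alone. Origin: centre of the underside.
- bottle: closed amber bottle, 52 mm across, 120 mm tall; leave alone. Origin: centre of the underside.
- mug: white mug, 80 mm across, 90 mm tall, handle at +y; leave alone. Origin: centre of the underside.
- remote: black remote control 160 (x) x 45 x 18 mm lying flat; leave alone. Origin: centre of the underside.
- clock: white alarm clock 50 (x) x 100 (y) x 85 mm; leave alone. Origin: centre of the underside.

How it is judged:
On the way, in this order (a step that is already met when the one before it is completed fails the run):
1. the light is fully home on the rail, panel to the front, the catch up behind it, and let go (x of light in the frame of rail_home between -0.004 and 0.004 m and y of light in the frame of rail_home between -0.004 and 0.004 m and z of light in the frame of rail_home between -0.003 and 0.004 m and angle between light's own z axis and vertical below 0.12 rad and x of lens in the frame of light below 0 m and value of joint latch below 0.0018 m and contact force between the fingers and light below 0.1 N), for 0.2 s.
2. the brass-framed picture is held clear of the rack (height (world z) of picture above 0.04 m and contact force between the fingers and picture above 1 N and contact force between picture and rack below 0.05 N and contact force between picture and camera below 0.05 N and contact force between picture and light below 0.05 N), for 0.2 s.
At the end, for the whole second after the job is handed in: Light within 4 mm of home, panel forward, catch up, let go. Picture in the fingers, touching no rack, camera or light, still; its centre 125-175 mm in front of the lens, within 15 mm of the lens axis sideways and in height, upright within 8 deg, painted side to the lens within 9 deg (all of step 1 and x of picture_mid in the frame of lens between -0.175 and -0.125 m and y of picture_mid in the frame of lens between -0.015 and 0.015 m and z of picture_mid in the frame of lens between -0.015 and 0.015 m and angle between picture's own z axis and vertical below 0.14 rad and angle between the x axis of picture and the x axis of lens, either way round below 0.16 rad and x of lens in the frame of picture above 0 m and contact force between the fingers and picture above 1 N and contact force between picture and rack below 0.05 N and contact force between picture and camera below 0.05 N and contact force between picture and light below 0.05 N and linear speed of picture below 0.02 m/s and angular speed of picture below 0.15 rad/s); the arm keeps its last pose, push and grip.
It fails at once if another thing on the table (black or red frame, plant, bottle, mug, remote, clock) is moved more than 25 mm (distance of any of frame_black, frame_red, plant, bottle, mug, remote, clock from where it was at the start of the episode above 0.025 m).
It also fails if it takes over 59 s, if anything falls off the work surface, if the arm or the gripper's body presses on something with over 40 N, if the wrist force passes 120 N, or if a joint passes its speed limit or range.

ROBOT

A 6-joint arm with a two-finger parallel gripper is mounted at the origin on the work surface. World frame = base frame: x ahead of the robot, y to its left, z up, the work surface at z = 0. Lengths are in m, angles in rad, forces in N, time in s.
With the tool pointing down it reaches from about 0.35 to 0.775 m from the base axis. Payload 7.3 kg.
Tool frame: the origin (TCP) lies between the finger pads; the fingertips stand 19 mm ahead of it and the grasp point (between the pads) is the TCP (robot.nose_length is the z of the fingertips in the tool frame, in m); z points along the fingers, y is the line along which they close (so a half turn about z gives the same grasp; the last joint's range is limited). The gripper opens to 92 mm and grips with 3 to 60 N. Pads are 19 mm wide; open, the fingers measure 130 mm over their backs; the gripper's body (75 mm by 190 mm) begins 47 mm behind the grasp point.
Start: joints at [-1.465, 0.342, 1.524, -0, 1.275, -0.146], TCP at [0.131, -0.508, 0.246] pointing down, gripper open.
Joint ranges: [-2.53, 2.53], [-0.77, 2.02], [0.04, 2.7], [-1, 4.14], [0.28, 2.66], [-3.11, 3.11]. Speed limits (rad/s): [2.57, 2.57, 3.14, 3.14, 3.14, 3.14].

INTERFACE

Orientations are given as a unit quaternion [x, y, z, w].
In Python, from cell import robot gives the robot as it stands.
- The arm moves only by the tool apply_moves, never from a script. Its argument "rows" is a list of rows, each a list of 7 numbers: the closure, from 0 (fully open) to 1 (shut), then the shift along the tool's x, y, z in units of 50 mm (1.0 is 50 mm), then the turn, a rotation vector about the tool's x, y, z in units of 6 degrees (1.0 is 6 degrees). A call has 1 to 5 rows; each row shifts and turns the commanded pose from where the row before left it, along the tool's axes as they then stand; what a row does not reach is not made up. A row lasts 1/10 s, in which the tool goes at most 50 mm and 8.59 degrees, less where a joint would pass 70% of its speed; a pose out of reach is approached as far as the arm can. A call is refused whole if a number of a shift passes 1 or a number of a turn 1, either way. A call with a gripper value outside its range is refused whole. The fingers move at their own pace and stop on an object; the grip force is fixed at half the most. Time passes only in rows, so rows that do not move let the fingers close. It gives the time, the measured TCP pose, the force, the opening and the grip force at its end, in the units of the state.
- robot.get_obs(): the state, without advancing time (a new reading comes with each control period).
- robot.read_camera(name): name is "side" or "top"; returns the picture (480x640x3 uint8, red, green, blue); there is no depth.
- robot.camera_info(name): a dict with "fov_y" (degrees; the focal length in pixels is half the picture's height over the tangent of half this angle, whatever the lens; pixels are square), "cx", "cy" (the principal point, pixels), "dist" ([k1, k2, p1, p2, k3] as OpenCV has them; the pictures are not rectified), "rvec" (rotation vector, rad) and "tvec" (3), from world to camera coordinates, as OpenCV has them. Camera axes: x right, y down, z forward; pixel columns grow to the right and rows downward; lengths in m; the calibration is good to about 2 mm. A picture is of the moment at which its call begins. camera_info takes no time and is no camera call.
- robot.job_done(): hands the job in; it is judged then, once.
Trained networks look in the newest picture that a camera, given by its name, has taken for a name from the list of things; names that differ only in an ending like _2 or _b are one class to them, and where a whole thing is asked for, a point or a joint stands for the part that bears it (a point fixed in the world has none). Each returns a list of dicts, best first, with "conf" (0 to 1); they miss things now and then, are a little off and sometimes report something else, mostly with a low value. They report only what shows in the picture. A call takes as long as a camera call.
- robot.find_in(camera, thing): "box" ([centre column, centre row, width, height] in pixels, round what is visible of it).
- robot.pinpoint(camera, thing): "point" ([column, row] in pixels: a listed point, or the origin of a listed thing).
The state is a dict: "time": time; "joints": joint angles; "qvel": joint speeds; "joint_torque": joint torques, N m; "position": TCP position; "ee_rot": TCP orientation; "contact_force": force on the tool from outside, world axes, zero at the start; "wrist_torque": the same for the moment, N m; "width": opening from 0.0 (shut) to 1.0 (fully open); "grip_force": force on a finger pad.
Only numpy, scipy, OpenCV 4.12 (cv2) and the standard library are available. Lean on these libraries where they do the work, as an engineer would, in place of code of your own. Each camera call takes 0.05 s, during which the arm holds its last target. There are 200 camera calls.

## Working session

There is one attempt and no reset: what is moved stays moved. The work goes in short steps, Python scripts to look and compute and a tool call to move; the robot and the scene stay as the last step left them, time stands still between calls to the robot, and variables do not carry over. Pictures are saved under pics/ and viewed, at most 10 in all, crops included, and the job is handed in when it is done.

Besides the shell and the picture viewer there is one more tool, called after "Request:" as name(argument=value, ...) on one line, values as JSON. apply_moves: Moves the arm, as the interface text tells. Its arguments: {"type":"object","properties":{"rows":{"type":"array"}},"required":["rows"]}

```bash
mkdir -p pics; ls
python3 - <<'E'
from cell import robot
import cv2
for c in("side","top"):
    im=robot.read_camera(c); cv2.imwrite(f"pics/{c}0.png",im[:,:,::-1])
    print(c,robot.camera_info(c))
    for t in["light","camera","lens","rail_home","rail_entry","rack","picture","picture_mid","frame_black","frame_red","latch","plant","bottle","mug","remote","clock"]:
        try: print(t,[(p["point"],round(p["conf"],2)) for p in robot.pinpoint(c,t)[:2]])
        except Exception as e: print(t,e)
print(robot.get_obs())
E
```

```text
pics
side {'fov_y': 43.27899867218431, 'cx': 321.1366957388525, 'cy': 247.58704363815204, 'dist': array([-0.1182368,  0.       ,  0.       ,  0.       ,  0.       ]), 'rvec': array([ 2.13249638, -0.32245061,  0.1434938 ]), 'tvec': array([-0.54097279,  0.1914264 ,  1.34139085])}
light [([278.7, 291.4], 0.7)]
camera [([286.5, 232.2], 0.79)]
lens [([284.4, 217.6], 0.65), ([386.3, 273.3], 0.35)]
rail_home [([283.7, 197.4], 0.59), ([297.8, 454.9], 0.38)]
rail_entry [([282.0, 182.5], 0.81)]
rack [([349.4, 361.4], 0.86)]
picture [([382.9, 349.8], 0.65)]
picture_mid [([384.8, 336.0], 0.59)]
frame_black [([348.9, 359.9], 0.72)]
frame_red [([318.1, 365.8], 0.73)]
latch it knows: bottle, camera, clock, frame_black, frame_red, lens, light, mug, picture, picture_mid, plant, rack, rail_entry, rail_home, remote
plant [([409.8, 434.9], 0.68)]
bottle [([358.4, 232.4], 0.79), ([348.1, 360.5], 0.36)]
mug [([240.7, 203.4], 0.73)]
remote [([382.3, 271.7], 0.68), ([242.0, 202.4], 0.48)]
clock [([298.6, 458.6], 0.78)]
top {'fov_y': 56.51214383040852, 'cx': 320.17500325989045, 'cy': 241.96672847230514, 'dis
[... 940 characters left out ...]
)]
{'time': 1.6, 'joints': array([-1.46496880e+00,  3.42006749e-01,  1.52409656e+00,  1.61386706e-05,
        1.27539003e+00, -1.45966678e-01]), 'qvel': array([-0.00069172,  0.00024633, -0.00015602, -0.00012452,  0.00097301,
       -0.00173749]), 'joint_torque': array([-2.07639867e-03, -4.31132197e+01, -2.44476664e+01,  7.17124273e-02,
        4.83288663e-02, -8.15688850e-06]), 'position': array([ 0.13084497, -0.50845673,  0.2457382 ]), 'ee_rot': array([9.92085715e-01, 1.25562458e-01, 6.72183732e-06, 4.98019333e-05]), 'contact_force': array([-0.37476046, -0.68308995,  0.50423192]), 'wrist_torque': array([ 0.02077844, -0.02459162, -0.04582274]), 'grip_force': 0.0, 'width': 1.0012960330457794}
```

View pics/side0.png

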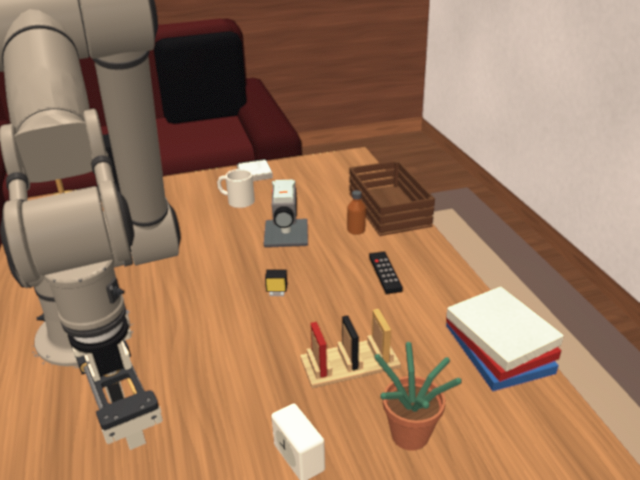

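View pics/top0.png

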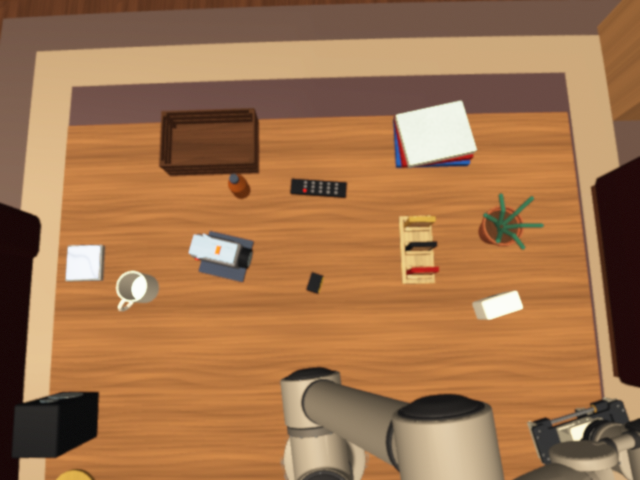

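```bash
cat > h.py <<'E'
import numpy as np,cv2
from cell import robot
from scipy.spatial.transform import Rotation as R
from scipy.optimize import least_squares
I={c:robot.camera_info(c) for c in("side","top")}
def K(c):
    i=I[c];f=240/np.tan(np.radians(i["fov_y"]/2));return np.array([[f,0,i["cx"]],[0,f,i["cy"]],[0,0,1]])
def proj(c,P): return cv2.projectPoints(np.atleast_2d(np.array(P,float)),I[c]["rvec"],I[c]["tvec"],K(c),I[c]["dist"])[0][:,0]
def onz(c,px,z):
    u=cv2.undistortPoints(np.array([[px]],float),K(c),I[c]["dist"])[0,0]
    M=R.from_rotvec(I[c]["rvec"]).as_matrix();t=I[c]["tvec"]
    o=-M.T@t;d=M.T@np.array([*u,1]);return o+d*(z-o[2])/d[2]
def tri(ps,pt):
    f=lambda X:np.r_[(proj("side",X)[0]-ps),(proj("top",X)[0]-pt)]
    r=least_squares(f,[.5,0,.1]);return r.x,np.abs(r.fun).max()
E
python3 - <<'E'
from h import *
np.set_printoptions(precision=4,suppress=True)
P={"light":([278.7,291.4],[317.2,283.8],0),"camera":([286.5,232.2],[226.1,255.4],0),"lens":([284.4,217.6],[250,258.5],.098),"home":([283.7,197.4],[223.3,251.8],.137),"entry":([282,182.5],[197.5,247.3],.137),"rack":([349.4,361.4],[414.8,248.9],0),"pic":([382.9,349.8],[418.9,225.7],.012),"mid":([384.8,336],[417.2,220.7],.057),"black":([348.9,359.9],[417.2,250.4],.012),"red":([318.1,365.8],[420.5,270.9],.012),
"plant":([409.8,434.9],[493,232.9],0),"bottle":([358.4,232.4],[243,186.5],0),"mug":([240.7,203.4],[142.3,288.6],0),"remote":([382.3,271.7],[317.2,191.2],0),"clock":([298.6,458.6],[493.6,303.8],0)}
for k,(s,t,z) in P.items(): print(k,onz("side",s,z)[:2],onz("top",t,z)[:2],*tri(s,t))
E
```

```text
light [0.4611 0.011 ] [0.4557 0.009 ] [0.4584 0.0086 0.0019] 1.0491739163255716
camera [0.5433 0.2673] [0.5415 0.2636] [0.5418 0.2629 0.0028] 0.22402090938115293
lens [0.5225 0.1833] [0.5181 0.1795] [0.5197 0.1789 0.1006] 0.7386806035564746
home [0.5315 0.2189] [0.5316 0.2402] [0.535  0.2431 0.1235] 0.56715680842035
entry [0.5468 0.3023] [0.5447 0.3056] [0.5462 0.3061 0.1349] 0.5012964913231599
rack [ 0.5462 -0.2676] [ 0.5465 -0.267 ] [ 0.5465 -0.2671 -0.0005] 0.05000177467130129
pic [ 0.6198 -0.2684] [ 0.6102 -0.2799] [ 0.6128 -0.2786  0.0222] 1.6404740090402754
mid [ 0.6192 -0.2759] [ 0.6152 -0.2664] [ 0.6203 -0.2686  0.0498] 1.2998118198106852
black [ 0.5426 -0.2749] [ 0.5404 -0.271 ] [ 0.5426 -0.272   0.009 ] 0.6322214629732912
red [ 0.4776 -0.2719] [ 0.4831 -0.2768] [ 0.4789 -0.2753  0.0155] 1.4337738041335228
plant [ 0.5896 -0.4831] [ 0.5865 -0.4911] [ 0.5863 -0.4885  0.0073] 0.38499176330333285
bottle [0.732  0.2029] [0.741  0.2169] [ 0.7409  0.2193 -0.0104] 1.0914586449365231
mug [0.4508 0.4719] [0.4536 0.4988] [ 0.455   0.5068 -0.0192] 0.056090365496174854
remote [0.7268 0.0088] [0.721 0.003] [0.7222 0.0025 0.0046] 0.8574154045000455
clock [ 0.383 -0.472] [ 0.3881 -0.4758] [ 0.3842 -0.4741  0.0027] 1.41344550405762
```

The side view shows the light at about (277,283) with its yellow panel toward the viewer (world −y). The camera is at (285,215) with its lens also facing the viewer. The brass picture is the rightmost slot at (382,335). The top view shows the camera at (220,255), the light at (316,283) and brass as the topmost slot at (420,219). Next I'll take enlarged crops for the yaws.

Run:
```python
from h import *
t=cv2.imread("pics/top0.png");s=cv2.imread("pics/side0.png")
z=lambda im,x,y,w,h,k:cv2.resize(im[y:y+h,x:x+w],None,fx=k,fy=k,interpolation=cv2.INTER_CUBIC)
a=z(t,180,220,100,75,4);b=z(t,295,260,50,37,8)[:300,:400];c=z(s,300,300,100,75,4);d=z(t,390,205,60,45,20/3)
out=np.zeros((600,800,3),np.uint8)
for im,(r,q) in zip((a,b,c,d),((0,0),(0,400),(300,0),(300,400))): out[r:r+im.shape[0],q:q+im.shape[1]]=im[:300,:400]
cv2.imwrite("pics/crops.png",out)
for c in I: 
    M=R.from_rotvec(I[c]["rvec"]).as_matrix();print(c,-M.T@I[c]["tvec"])
```

```text
side [ 0.24884373 -1.13225915  0.8858279 ]
top [ 0.36728223 -0.01291321  1.24063024]
```

View pics/crops.png

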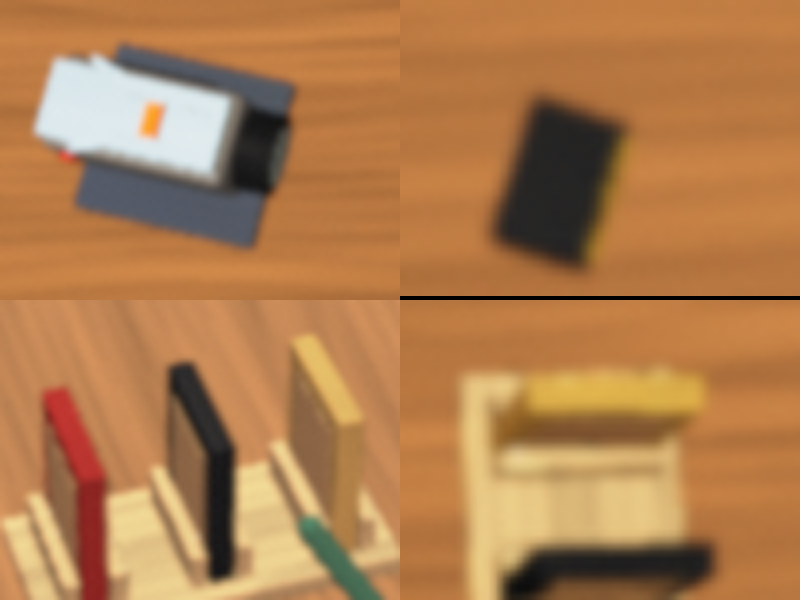

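The crops show these things:
- **Camera:** plate corners in the top crop at about (120,43), (296,85), (255,248) and (77,207), with the orange catch at (151,120).
- **Light:** top corners at (540,95), (628,122), (587,268) and (493,240), with the panel toward image right (−y).
- **Frames:** their backs (brown card) face world −x, so the painted sides face +x.

Run:
```python
from h import *
np.set_printoptions(precision=4,suppress=True)
def fit(c,px,model,x0):
    f=lambda q:(proj(c,[[q[0]+np.cos(q[2])*m[0]-np.sin(q[2])*m[1],q[1]+np.sin(q[2])*m[0]+np.cos(q[2])*m[1],m[2]] for m in model])-px).ravel()
    r=least_squares(f,x0);return r.x,np.degrees(r.x[2]),r.fun
u=lambda p,k,o:(np.array(p)+.5)/k-.5+np.array(o)
# model order: image up=+x world => camera -y side... camera x ~ +y world (image left), camera y ~ -x world (image down)
a=u([(120,43),(296,85),(255,248),(77,207)],4,(180,220))
m=[(.065,-.06,.012),(-.065,-.06,.012),(-.065,.06,.012),(.065,.06,.012)]
q,d,r=fit("top",a,m,[.54,.263,1.4]);print("cam",q,d,r)
for n in(.065,): pass
b=u([(140,95),(228,122),(187,268),(93,240)],8,(295,260))
m=[(.017,-.025,.056),(-.017,-.025,.056),(-.017,.025,.056),(.017,.025,.056)]
print("light",fit("top",b,m,[.458,.009,1.4]))
catch=onz("top",u((151,120),4,(180,220)),.141);print("catch",catch)
c,s=np.cos(q[2]),np.sin(q[2])
for n,P in dict(lens=(.5197,.1789),home=(.535,.2402),entry=(.5455,.306),catch=catch[:2]).items():
    e=np.array(P)-q[:2];print(n,"in cam",e@[c,s],e@[-s,c])
# brass top face corners, crop scale 20/3
d_=u([(528-400,378-300),(705-400,375-300),(703-400,410-300),(525-400,412-300)],20/3,(390,205))
m=[(.007,.035,.102),(.007,-.035,.102),(-.007,-.035,.102),(-.007,.035,.102)]
print("pic",fit("top",d_,m,[.613,-.27,0]))
# rear rail shelf corners at floor .137: (55,57),(33,133)
for p in[(55,57),(33,133)]:
    e=onz("top",u(p,4,(180,220)),.137)[:2]-q[:2];print(e@[c,s],e@[-s,c])
```

```text
cam [0.5385 0.2602 1.3223] 75.76287531635019 [-0.051  -0.1628  0.5144 -0.6106  0.089   0.4821 -0.5545  0.2587]
light (array([0.4561, 0.0142, 1.2545]), np.float64(71.87621725910975), array([-0.6309, -0.0915,  0.606 ,  0.2006,  0.2883,  0.0539, -0.2654,
       -0.1662]))
catch [0.5369 0.2542 0.141 ]
lens in cam -0.08345258031252176 -0.0018150931930016566
home in cam -0.020272523341143205 -0.0015693268540550357
entry in cam 0.046088831204642904 0.0044357229249619625
catch in cam -0.006210208447401201 8.206145095300717e-05
pic (array([ 0.6109, -0.2692, -0.0157]), np.float64(-0.8972206221874837), array([-0.4429, -0.1373, -0.179 ,  0.0556,  0.3942,  0.06  ,  0.2268,
        0.0192]))
0.06497292606488882 -0.0256470307083383
0.06554994529172475 0.02424003959215434
```

```bash
cat >> h.py <<'E'
def down(a):  # tool pointing down, tool y at world angle a (deg)
    a=np.radians(a);y=np.array([np.cos(a),np.sin(a),0]);z=np.array([0,0,-1.]);return R.from_matrix(np.c_[np.cross(y,z),y,z])
def plan(p1,a,n,g,p0=None,r0=None):
    o=robot.get_obs();p=np.array(o["position"] if p0 is None else p0);r=R.from_quat(o["ee_rot"]) if r0 is None else r0
    p1=np.array(p1,float);r1=down(a);d=(r.inv()*r1).as_rotvec();ps=p.copy();rs=r;rows=[]
    for i in range(1,n+1):
        pt=ps+(p1-ps)*i/n;rt=rs*R.from_rotvec(d*i/n)
        sh=np.round(r.inv().apply(pt-p)/.05,2);tu=np.round(np.degrees((r.inv()*rt).as_rotvec())/6,2)
        rows.append([g,*sh.tolist(),*tu.tolist()]);p=p+r.apply(sh*.05);r=r*R.from_rotvec(np.radians(tu*6))
    for k in range(0,n,5): print(rows[k:k+5])
    return p,r
def st():
    o=robot.get_obs();r=R.from_quat(o["ee_rot"]).as_matrix()
    print("t",round(o["time"],2),"p",np.round(o["position"],4),"ya",round(float(np.degrees(np.arctan2(r[1,1],r[0,1]))),2),"zt",np.round(r[:,2],3),"F",np.round(o["contact_force"],1),"w",round(o["width"]*92,1),"g",o["grip_force"])
E
python3 - <<'E'
from h import *
p,r=plan([.457,.012,.13],-18.1,17,0)
print();plan([.457,.012,.04],-18.1,4,0,p,r)
E
```

```text
[[0, 0.52, -0.5, 0.14, 0.0, 0.0, -0.56], [0, 0.56, -0.46, 0.13, 0.0, 0.0, -0.57], [0, 0.58, -0.44, 0.14, 0.0, 0.0, -0.56], [0, 0.6, -0.39, 0.13, 0.0, 0.0, -0.56], [0, 0.63, -0.36, 0.14, 0.0, 0.0, -0.57]]
[[0, 0.64, -0.33, 0.14, 0.0, 0.0, -0.56], [0, 0.67, -0.28, 0.13, 0.0, 0.0, -0.56], [0, 0.68, -0.25, 0.14, 0.0, 0.0, -0.57], [0, 0.69, -0.2, 0.14, 0.0, 0.0, -0.56], [0, 0.7, -0.17, 0.13, 0.0, 0.0, -0.56]]
[[0, 0.71, -0.12, 0.14, 0.0, 0.0, -0.57], [0, 0.72, -0.08, 0.13, 0.0, 0.0, -0.56], [0, 0.72, -0.03, 0.14, 0.0, 0.0, -0.57], [0, 0.73, 0.0, 0.14, 0.0, 0.0, -0.56], [0, 0.72, 0.05, 0.13, 0.0, 0.0, -0.56]]
[[0, 0.71, 0.09, 0.14, 0.0, 0.0, -0.57], [0, 0.71, 0.13, 0.13, 0.0, 0.0, -0.56]]

[[0, 0.0, 0.0, 0.45, 0.0, 0.0, 0.0], [0, 0.0, 0.0, 0.45, 0.0, 0.0, 0.0], [0, 0.0, 0.0, 0.45, 0.0, 0.0, 0.0], [0, 0.0, 0.0, 0.45, 0.0, 0.0, 0.0]]
```

Request:
apply_moves(rows=[[0,0.52,-0.5,0.14,0,0,-0.56],[0,0.56,-0.46,0.13,0,0,-0.57],[0,0.58,-0.44,0.14,0,0,-0.56],[0,0.6,-0.39,0.13,0,0,-0.56],[0,0.63,-0.36,0.14,0,0,-0.57]])

```text
time: 2.1
position: [0.2276, -0.3543, 0.2116]
ee_rot: [0.963, 0.271, 0.0, 0.0]
contact_force: [0.8, -0.2, 0.5]
width: 1.0
grip_force: 0.0
```

Request:
apply_moves(rows=[[0,0.64,-0.33,0.14,0,0,-0.56],[0,0.67,-0.28,0.13,0,0,-0.56],[0,0.68,-0.25,0.14,0,0,-0.57],[0,0.69,-0.2,0.14,0,0,-0.56],[0,0.7,-0.17,0.13,0,0,-0.56]])

```text
time: 2.6
position: [0.3232, -0.2011, 0.1777]
ee_rot: [0.912, 0.409, 0.0, 0.0]
contact_force: [1.3, -0.2, 0.2]
width: 1.002
grip_force: 0.0
```

Request:
apply_moves(rows=[[0,0.71,-0.12,0.14,0,0,-0.57],[0,0.72,-0.08,0.13,0,0,-0.56],[0,0.72,-0.03,0.14,0,0,-0.57],[0,0.73,0,0.14,0,0,-0.56],[0,0.72,0.05,0.13,0,0,-0.56]])

```text
time: 3.1
position: [0.4194, -0.0477, 0.1436]
ee_rot: [0.842, 0.539, 0.0, 0.0]
contact_force: [0.7, -0.6, -0.1]
width: 1.0
grip_force: 0.0
```

Request:
apply_moves(rows=[[0,0.71,0.09,0.14,0,0,-0.57],[0,0.71,0.13,0.13,0,0,-0.56],[0,0,0,0,0,0,0]])

```text
time: 3.4
position: [0.4581, 0.0147, 0.1296]
ee_rot: [0.808, 0.589, 0.0, -0.0]
contact_force: [0.3, 0.7, -0.5]
width: 0.999
grip_force: 0.0
```

Run:
```python
from h import *
st();plan([.457,.012,.04],-18.1,4,0)
s=robot.read_camera("side");cv2.imwrite("pics/s1.png",cv2.resize(s[220:320,220:350],None,fx=6,fy=6,interpolation=cv2.INTER_CUBIC)[:,:,::-1])
```

```text
t 3.4 p [0.4581 0.0147 0.1296] ya -17.79 zt [ 0.     0.001 -1.   ] F [ 0.3  0.7 -0.5] w 91.9 g 0.0
[[0, -0.01, -0.0, 0.45, 0.0, -0.0, 0.01], [0, -0.02, -0.0, 0.45, 0.0, -0.0, 0.02], [0, -0.01, -0.0, 0.44, 0.0, -0.01, 0.01], [0, -0.02, -0.01, 0.45, 0.0, 0.0, 0.01]]
```

View pics/s1.png

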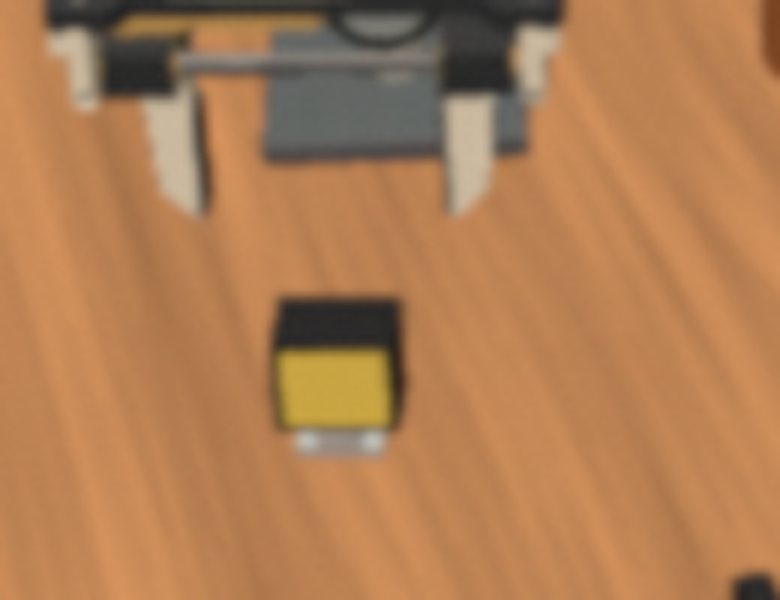

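The fingers straddle the light, whose panel is at (335,388) in the crop and facing the viewer. Next I descend and grip.

Request:
apply_moves(rows=[[0,0,0,0.45,0,0,0],[0,0,0,0.45,0,0,0],[0,0,0,0.45,0,0,0],[0,0,0,0.45,0,0,0],[0.6,0,0,0,0,0,0]])

```text
time: 3.95
position: [0.4547, 0.0111, 0.0385]
ee_rot: [0.81, 0.586, -0.002, -0.002]
contact_force: [-1.1, 0.6, -0.2]
width: 0.95
grip_force: 0.0
```

Request:
apply_moves(rows=[[1,0,0,0,0,0,0],[1,0,0,0,0,0,0],[1,0,0,0,0,0,0],[1,0,0,0,0,0,0],[1,0,0,0,0,0,0]])

```text
time: 4.45
position: [0.4569, 0.0118, 0.0407]
ee_rot: [0.809, 0.587, 0.0, 0.0]
contact_force: [-1.4, -0.3, 4.2]
width: 0.547
grip_force: 30.0
```

Run:
```python
from h import *
st()
```

```text
t 4.45 p [0.4569 0.0118 0.0407] ya -18.09 zt [ 0.001 -0.    -1.   ] F [-1.4 -0.3  4.2] w 50.3 g 29.97734785079956
```

Run:
```python
from h import *
p,r=plan([.457,.012,.25],-18.1,6,1,[.457,.012,.04],down(-18.1))
p,r=plan([.5496,.3038,.25],-14.2,9,1,p,r)
p,r=plan([.5496,.3038,.21],-14.2,3,1,p,r)
```

```text
[[1, 0.0, 0.0, -0.7, 0.0, 0.0, 0.0], [1, 0.0, 0.0, -0.7, 0.0, 0.0, 0.0], [1, 0.0, 0.0, -0.7, 0.0, 0.0, 0.0], [1, 0.0, 0.0, -0.7, 0.0, 0.0, 0.0], [1, 0.0, 0.0, -0.7, 0.0, 0.0, 0.0]]
[[1, 0.0, 0.0, -0.7, 0.0, 0.0, 0.0]]
[[1, 0.68, -0.01, 0.0, 0.0, 0.0, -0.07], [1, 0.68, 0.0, 0.0, 0.0, 0.0, -0.07], [1, 0.68, 0.01, 0.0, 0.0, 0.0, -0.08], [1, 0.68, 0.01, 0.0, 0.0, 0.0, -0.07], [1, 0.68, 0.01, 0.0, 0.0, 0.0, -0.07]]
[[1, 0.68, 0.02, 0.0, 0.0, 0.0, -0.07], [1, 0.68, 0.03, 0.0, 0.0, 0.0, -0.08], [1, 0.68, 0.03, 0.0, 0.0, 0.0, -0.07], [1, 0.68, 0.03, 0.0, 0.0, 0.0, -0.07]]
[[1, 0.0, 0.0, 0.27, 0.0, 0.0, 0.0], [1, 0.0, 0.0, 0.26, 0.0, 0.0, 0.0], [1, 0.0, 0.0, 0.27, 0.0, 0.0, 0.0]]
```

Request:
apply_moves(rows=[[1,0,0,-0.7,0,0,0],[1,0,0,-0.7,0,0,0],[1,0,0,-0.7,0,0,0],[1,0,0,-0.7,0,0,0],[1,0,0,-0.7,0,0,0]])

```text
time: 4.95
position: [0.4563, 0.012, 0.2167]
ee_rot: [0.809, 0.587, -0.0, 0.0]
contact_force: [0.9, -0.2, -1.6]
width: 0.54
grip_force: 30.0
```

Request:
apply_moves(rows=[[1,0,0,-0.7,0,0,0],[1,0.68,-0.01,0,0,0,-0.07],[1,0.68,0,0,0,0,-0.07],[1,0.68,0.01,0,0,0,-0.08],[1,0.68,0.01,0,0,0,-0.07]])

```text
time: 5.45
position: [0.498, 0.1427, 0.2503]
ee_rot: [0.8, 0.599, -0.0, 0.0]
contact_force: [0.5, 0.1, 0.3]
width: 0.544
grip_force: 30.0
```

Request:
apply_moves(rows=[[1,0.68,0.01,0,0,0,-0.07],[1,0.68,0.02,0,0,0,-0.07],[1,0.68,0.03,0,0,0,-0.08],[1,0.68,0.03,0,0,0,-0.07],[1,0.68,0.03,0,0,0,-0.07]])

```text
time: 5.95
position: [0.5491, 0.3051, 0.2499]
ee_rot: [0.789, 0.615, -0.0, -0.0]
contact_force: [0.4, -0.3, -1.2]
width: 0.546
grip_force: 30.0
```

Request:
apply_moves(rows=[[1,0,0,0.27,0,0,0],[1,0,0,0.26,0,0,0],[1,0,0,0.27,0,0,0],[1,0,0,0,0,0,0],[1,0,0,0,0,0,0]])

```text
time: 6.45
position: [0.549, 0.3031, 0.2101]
ee_rot: [0.789, 0.614, -0.0, -0.0]
contact_force: [-0.1, 0.9, 0.1]
width: 0.542
grip_force: 30.0
```

Run:
```python
from h import *
st()
z=lambda im,x,y,w,h,k:cv2.resize(im[y:y+h,x:x+w],None,fx=k,fy=k,interpolation=cv2.INTER_CUBIC)
s=robot.read_camera("side");t=robot.read_camera("top")
cv2.imwrite("pics/s2.png",np.hstack([z(s,250,150,66,100,6),z(t,175,215,66,100,6)])[:,:,::-1])
for c in("side","top"):
    for n in("light","lens","rail_entry","rail_home"): print(c,n,[(np.round(d["point"],1),round(d["conf"],2)) for d in robot.pinpoint(c,n)[:2]])
    print(proj(c,[[.5496,.3038,.17],[.5496,.3038,.137],[.5311,.2311,.137]]))
```

```text
t 6.45 p [0.549  0.3031 0.2101] ya -14.23 zt [-0.001 -0.    -1.   ] F [-0.1  0.9  0.1] w 49.9 g 29.975216388702393
side light [(array([282.6, 173.5]), 0.74), (array([319.6, 365.9]), 0.28)]
side lens [(array([281.3, 215.4]), 0.68)]
side rail_entry [(array([283.3, 181.1]), 0.94)]
side rail_home [(array([299.1, 456.7]), 0.72), (array([239.1, 203.6]), 0.69)]
[[282.19908244 171.11425205]
 [282.87860044 182.10156704]
 [282.4626956  195.29025507]]
top light [(array([195.6, 242.3]), 0.51)]
top lens [(array([248.6, 258.4]), 0.59), (array([416.3, 249.9]), 0.2)]
top rail_entry [(array([197.4, 244.7]), 0.72), (array([417.4, 247.1]), 0.32)]
top rail_home [(array([226.2, 256.8]), 0.85)]
[[194.47010939 243.23671778]
 [198.26544065 245.34132766]
 [226.90060745 251.9006848 ]]
```

View pics/s2.png

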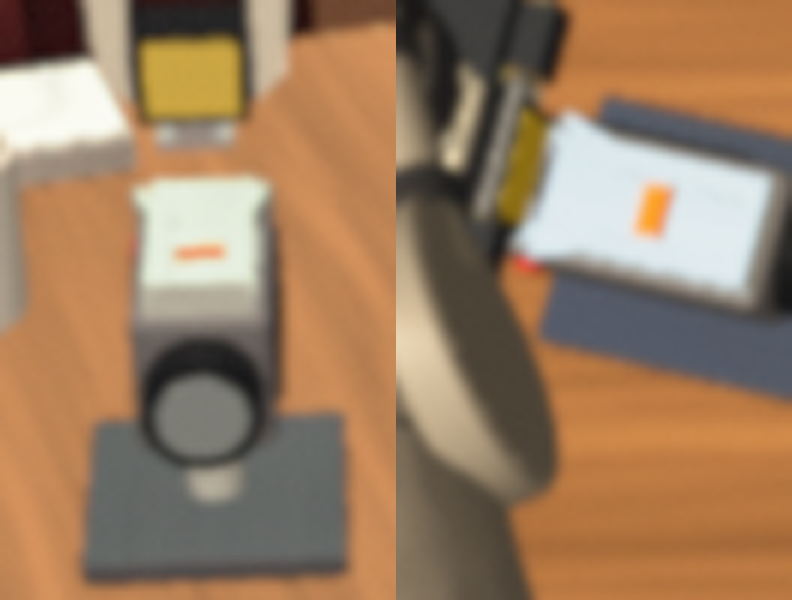

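Both views show the light aligned over the rear shelf. In the side crop the foot is at (197,133) and the rail centre at about (201,230), so they agree within 1 px. Next I lower it to the floor.

Request:
apply_moves(rows=[[1,0,0.01,0.2,0,0,0],[1,0,0.01,0.2,0,0,0],[1,0,0,0.16,0,0,0],[1,0,0,0.02,0,0,0],[1,0,0,0,0,0,0]])

```text
time: 7.45
position: [0.5499, 0.3034, 0.1805]
ee_rot: [0.789, 0.614, -0.001, -0.0]
contact_force: [-0.3, -0.6, -1.6]
width: 0.543
grip_force: 30.0
```

Request:
apply_moves(rows=[[1,0,0,0.02,0,0,0],[1,0,0,0,0,0,0]])

```text
time: 7.65
position: [0.5503, 0.3035, 0.1804]
ee_rot: [0.789, 0.614, 0.0, 0.0]
contact_force: [-0.5, 0.1, -1.1]
width: 0.544
grip_force: 30.0
```

Request:
apply_moves(rows=[[1,0,0,0.02,0,0,0],[1,0,0,0,0,0,0]])

```text
time: 7.85
position: [0.5501, 0.3034, 0.1793]
ee_rot: [0.789, 0.614, 0.0, 0.0]
contact_force: [-0.2, -0.5, -0.5]
width: 0.544
grip_force: 30.0
```

Request:
apply_moves(rows=[[1,0,0,0.02,0,0,0],[1,0,0,0,0,0,0]])

```text
time: 8.05
position: [0.5501, 0.3034, 0.1781]
ee_rot: [0.789, 0.614, -0.0, 0.0]
contact_force: [0.4, 0.0, -1.4]
width: 0.545
grip_force: 30.0
```

Request:
apply_moves(rows=[[1,0,0,0.02,0,0,0],[1,0,0,0,0,0,0]])

```text
time: 8.25
position: [0.5502, 0.3035, 0.1778]
ee_rot: [0.789, 0.614, 0.0, 0.0]
contact_force: [-1.6, -0.1, 3.5]
width: 0.543
grip_force: 30.0
```

Request:
apply_moves(rows=[[1,-0.1,0,-0.01,0,0,0],[1,-0.1,0,0,0,0,0],[1,-0.1,0,0,0,0,0],[1,0,0,0,0,0,0]])

```text
time: 8.65
position: [0.5463, 0.288, 0.1778]
ee_rot: [0.789, 0.614, -0.0, 0.0]
contact_force: [-0.3, -1.4, 1.1]
width: 0.545
grip_force: 30.0
```

Request:
apply_moves(rows=[[1,-0.1,0,0,0,0,0],[1,-0.1,0,0,0,0,0],[1,0,0,0,0,0,0]])

```text
time: 8.95
position: [0.5439, 0.2784, 0.1778]
ee_rot: [0.789, 0.614, -0.0, 0.0]
contact_force: [-1.6, -0.8, 1.7]
width: 0.547
grip_force: 30.0
```

Request:
apply_moves(rows=[[1,-0.1,0,0,0,0,0],[1,-0.1,0,0,0,0,0],[1,0,0,0,0,0,0]])

```text
time: 9.25
position: [0.5415, 0.2689, 0.1778]
ee_rot: [0.789, 0.614, -0.0, 0.0]
contact_force: [0.4, 0.0, 2.5]
width: 0.544
grip_force: 30.0
```

Request:
apply_moves(rows=[[1,-0.1,0,0,0,0,0],[1,-0.1,0,0,0,0,0],[1,0,0,0,0,0,0]])

```text
time: 9.55
position: [0.5389, 0.259, 0.1778]
ee_rot: [0.789, 0.614, -0.0, 0.0]
contact_force: [-0.6, -0.7, 3.6]
width: 0.543
grip_force: 30.0
```

Request:
apply_moves(rows=[[1,-0.1,0,0,0,0,0],[1,-0.1,0,0,0,0,0],[1,0,0,0,0,0,0]])

```text
time: 9.85
position: [0.5365, 0.2493, 0.1778]
ee_rot: [0.789, 0.614, -0.0, 0.0]
contact_force: [-0.8, -0.0, 3.6]
width: 0.543
grip_force: 30.0
```

Request:
apply_moves(rows=[[1,-0.1,0,0,0,0,0],[1,-0.1,0,0,0,0,0],[1,0,0,0,0,0,0]])

```text
time: 10.15
position: [0.534, 0.2396, 0.1778]
ee_rot: [0.789, 0.614, -0.0, 0.0]
contact_force: [0.1, -0.4, 4.6]
width: 0.542
grip_force: 30.0
```

Request:
apply_moves(rows=[[1,-0.1,0,0,0,0,0],[1,0,0,0,0,0,0]])

```text
time: 10.35
position: [0.5329, 0.235, 0.1778]
ee_rot: [0.789, 0.614, -0.0, 0.0]
contact_force: [-0.2, -0.0, 5.1]
width: 0.542
grip_force: 30.0
```

Request:
apply_moves(rows=[[1,-0.06,0,0,0,0,0],[1,0,0,0,0,0,0]])

```text
time: 10.55
position: [0.5322, 0.2324, 0.1778]
ee_rot: [0.789, 0.614, 0.0, 0.0]
contact_force: [0.4, 1.8, 5.6]
width: 0.542
grip_force: 30.0
```

Request:
apply_moves(rows=[[1,-0.04,0,0,0,0,0],[1,0,0,0,0,0,0]])

```text
time: 10.75
position: [0.5318, 0.2307, 0.1778]
ee_rot: [0.789, 0.614, 0.0, 0.0]
contact_force: [0.6, 3.0, 5.7]
width: 0.541
grip_force: 30.0
```

Request:
apply_moves(rows=[[1,-0.04,0,0,0,0,0],[1,0,0,0,0,0,0]])

```text
time: 10.95
position: [0.5313, 0.2286, 0.1778]
ee_rot: [0.789, 0.614, -0.0, 0.0]
contact_force: [1.1, 2.4, 4.5]
width: 0.541
grip_force: 30.0
```

Request:
apply_moves(rows=[[1,-0.04,0,0,0,0,0],[1,0,0,0,0,0,0]])

```text
time: 11.15
position: [0.5309, 0.227, 0.1778]
ee_rot: [0.789, 0.614, 0.0, -0.0]
contact_force: [2.1, 4.7, 4.4]
width: 0.544
grip_force: 30.0
```

Request:
apply_moves(rows=[[1,-0.04,0,0,0,0,0],[1,0,0,0,0,0,0]])

```text
time: 11.35
position: [0.5308, 0.2267, 0.1779]
ee_rot: [0.789, 0.614, 0.002, -0.001]
contact_force: [3.1, 10.5, 3.0]
width: 0.548
grip_force: 30.0
```

Request:
apply_moves(rows=[[1,-0.04,0,0,0,0,0],[1,0,0,0,0,0,0]])

```text
time: 11.55
position: [0.5305, 0.2256, 0.1781]
ee_rot: [0.789, 0.614, 0.003, -0.001]
contact_force: [3.1, 13.4, 3.5]
width: 0.539
grip_force: 30.0
```

Request:
apply_moves(rows=[[1,-0.04,0,0,0,0,0],[1,0,0,0,0,0,0]])

```text
time: 11.75
position: [0.5301, 0.2241, 0.1783]
ee_rot: [0.789, 0.614, 0.003, -0.001]
contact_force: [2.0, 15.3, 4.9]
width: 0.542
grip_force: 30.0
```

Run:
```python
from h import *
st()
z=lambda im,x,y,w,h,k:cv2.resize(im[y:y+h,x:x+w],None,fx=k,fy=k,interpolation=cv2.INTER_CUBIC)
s=robot.read_camera("side");t=robot.read_camera("top")
cv2.imwrite("pics/s3.png",np.hstack([z(s,255,150,50,75,8),z(t,195,225,50,75,8)])[:,:,::-1])
```

```text
t 11.75 p [0.5301 0.2241 0.1783] ya -14.19 zt [ 0.003  0.006 -1.   ] F [ 2.  15.3  4.9] w 49.8 g 30.000693798065186
```

View pics/s3.png

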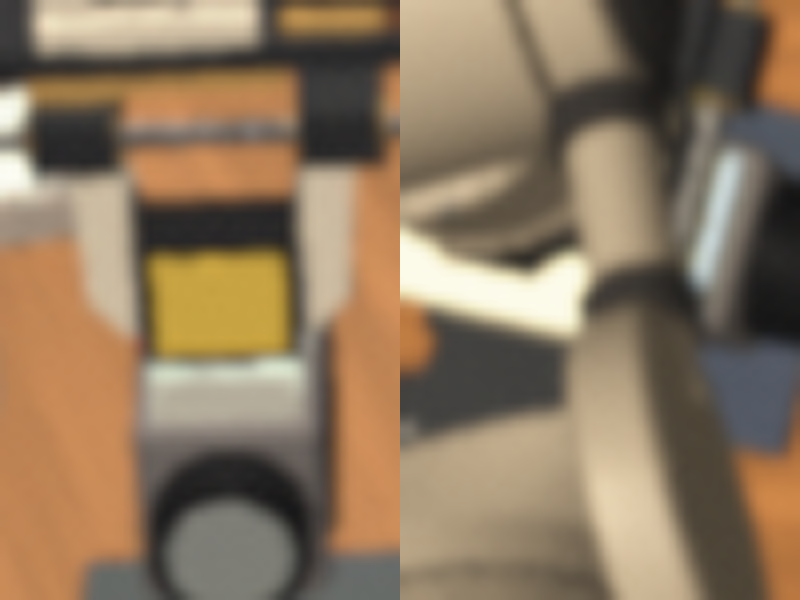

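The light appears at the rail front with the panel forward, at (222,300) in the left crop. I'll do a pull-back test to confirm the catch has engaged.

Request:
apply_moves(rows=[[1,0.08,0,0,0,0,0],[1,0.04,0,0,0,0,0],[1,0,0,0,0,0,0]])

```text
time: 12.15
position: [0.5304, 0.2251, 0.178]
ee_rot: [0.789, 0.615, -0.002, 0.001]
contact_force: [-1.6, -4.3, 10.0]
width: 0.544
grip_force: 30.0
```

Request:
apply_moves(rows=[[1,0.04,0,0,0,0,0],[1,0,0,0,0,0,0]])

```text
time: 12.35
position: [0.5308, 0.2265, 0.1781]
ee_rot: [0.789, 0.614, -0.002, 0.001]
contact_force: [-1.1, -6.6, 9.7]
width: 0.545
grip_force: 30.0
```

Request:
apply_moves(rows=[[1,-0.04,0,-0.02,0,0,0],[0,0,0,0,0,0,0],[0,0,0,0,0,0,0],[0,0,0,0,0,0,0],[0,0,0,0,0,0,0]])

```text
time: 12.85
position: [0.5305, 0.2268, 0.1783]
ee_rot: [0.789, 0.614, -0.0, -0.0]
contact_force: [0.4, 0.3, -0.0]
width: 0.846
grip_force: 0.0
```

Request:
apply_moves(rows=[[0,0,0,0,0,0,0],[0,0,0,-0.4,0,0,0],[0,0,0,-0.7,0,0,0],[0,0,0,-0.8,0,0,0],[0,0,0,0,0,0,0]])

```text
time: 13.35
position: [0.5329, 0.2276, 0.2796]
ee_rot: [0.789, 0.614, 0.005, 0.002]
contact_force: [-0.1, 0.2, 0.4]
width: 1.001
grip_force: 0.0
```

Run:
```python
from h import *
st()
c=R.from_euler("z",75.8,degrees=True).apply([0.03,0,0]) # retreat target over rack, first hop
p,r=plan([.50,-.02,.27],-14.2+6.65,8,0)
p,r=plan([.6109,-.2692,.20],-0.9,8,.6,p,r)
```

```text
t 13.35 p [0.5329 0.2276 0.2796] ya -14.18 zt [ 0.01   0.003 -1.   ] F [-0.1  0.2  0.4] w 92.1 g 0.0
[[0, -0.62, 0.07, 0.02, 0.01, -0.01, -0.14], [0, -0.62, 0.06, 0.02, 0.01, -0.0, -0.14], [0, -0.62, 0.06, 0.03, 0.01, -0.01, -0.13], [0, -0.63, 0.04, 0.02, 0.02, -0.0, -0.14], [0, -0.62, 0.04, 0.02, 0.01, -0.01, -0.14]]
[[0, -0.62, 0.03, 0.02, 0.01, -0.0, -0.14], [0, -0.63, 0.01, 0.03, 0.01, -0.01, -0.14], [0, -0.62, 0.01, 0.02, 0.01, -0.01, -0.13]]
[[0.6, -0.58, 0.36, 0.18, 0.0, 0.0, -0.14], [0.6, -0.59, 0.35, 0.17, 0.0, 0.0, -0.14], [0.6, -0.59, 0.34, 0.18, 0.0, 0.0, -0.14], [0.6, -0.6, 0.33, 0.17, 0.0, 0.0, -0.14], [0.6, -0.6, 0.32, 0.18, 0.0, 0.0, -0.14]]
[[0.6, -0.6, 0.31, 0.17, 0.0, 0.0, -0.13], [0.6, -0.61, 0.31, 0.18, 0.0, 0.0, -0.14], [0.6, -0.62, 0.3, 0.17, 0.0, 0.01, -0.14]]
```

Request:
apply_moves(rows=[[0,-0.62,0.07,0,0,0,-0.14],[0,-0.62,0.06,0,0,0,-0.14],[0,-0.62,0.06,0,0,0,-0.13],[0,-0.63,0.04,0,0,0,-0.14],[0,-0.62,0.04,0,0,0,-0.14]])

```text
time: 13.85
position: [0.5096, 0.071, 0.2732]
ee_rot: [0.766, 0.643, -0.0, -0.0]
contact_force: [0.1, 0.7, 0.1]
width: 0.998
grip_force: 0.0
```

Request:
apply_moves(rows=[[0.3,-0.62,0.03,0,0,0,-0.14],[0.6,-0.63,0.01,0,0,0,-0.14],[0.6,-0.62,0.01,0,0,0,-0.13],[0.6,0,0,0,0,0,0]])

```text
time: 14.25
position: [0.4972, -0.0235, 0.2733]
ee_rot: [0.753, 0.657, -0.001, 0.0]
contact_force: [-0.0, -0.7, 0.3]
width: 0.701
grip_force: 0.0
```

Run:
```python
from h import *
st()
z=lambda im,x,y,w,h,k:cv2.resize(im[y:y+h,x:x+w],None,fx=k,fy=k,interpolation=cv2.INTER_CUBIC)
t=robot.read_camera("top");s=robot.read_camera("side")
cv2.imwrite("pics/s4.png",np.hstack([z(t,185,220,66,60,6),z(s,255,150,66,60,6)])[:,:,::-1])
for c in("top","side"):
  for n in("light","lens","rail_home"): print(c,n,[(np.round(d["point"],1),round(d["conf"],2)) for d in robot.pinpoint(c,n)[:1]])
p,r=plan([.6109,-.2692,.20],-0.9,9,.6)
```

```text
t 14.25 p [ 0.4972 -0.0235  0.2733] ya -7.78 zt [-0.001 -0.001 -1.   ] F [-0.  -0.7  0.3] w 64.5 g 0.0
top light [(array([230.7, 251.9]), 0.71)]
top lens [(array([247.1, 257.6]), 0.94)]
top rail_home [(array([226.1, 252.6]), 0.73)]
side light [(array([286. , 198.4]), 0.76)]
side lens [(array([282.6, 217.7]), 0.67)]
side rail_home [(array([284.8, 200.3]), 0.91)]
[[0.6, -0.52, 0.32, 0.16, -0.0, -0.0, -0.12], [0.6, -0.52, 0.32, 0.17, -0.0, -0.0, -0.12], [0.6, -0.52, 0.31, 0.16, -0.0, -0.0, -0.13], [0.6, -0.53, 0.3, 0.16, -0.0, -0.0, -0.12], [0.6, -0.53, 0.29, 0.17, -0.0, -0.0, -0.12]]
[[0.6, -0.54, 0.29, 0.16, -0.0, -0.0, -0.12], [0.6, -0.54, 0.28, 0.17, -0.0, -0.0, -0.13], [0.6, -0.54, 0.28, 0.16, -0.0, -0.0, -0.12], [0.6, -0.55, 0.26, 0.16, -0.0, -0.0, -0.12]]
```

View pics/s4.png

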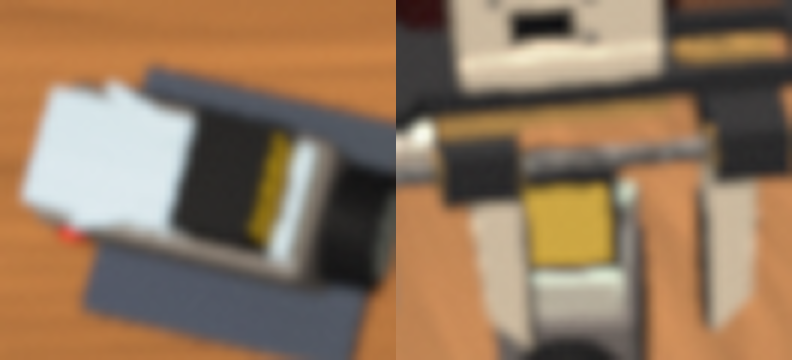

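Run:
```python
from h import *
np.set_printoptions(precision=4,suppress=True)
def fit(c,px,model,x0):
    f=lambda q:(proj(c,[[q[0]+np.cos(q[2])*m[0]-np.sin(q[2])*m[1],q[1]+np.sin(q[2])*m[0]+np.cos(q[2])*m[1],m[2]] for m in model])-px).ravel()
    r=least_squares(f,x0);return r.x,np.degrees(r.x[2]),r.fun
u=lambda p,k,o:(np.array(p)+.5)/k-.5+np.array(o)
z=.193
b=u([(196,110),(280,129),(252,243),(172,228)],6,(185,220))
m=[(.017,-.025,z),(-.017,-.025,z),(-.017,.025,z),(.017,.025,z)]
q,d,r=fit("top",b,m,[.53,.23,1.32]);print(q,d,r)
cam=np.array([.5385,.2602]);e=q[:2]-cam;a=1.3223;print("in cam",e@[np.cos(a),np.sin(a)],e@[-np.sin(a),np.cos(a)])
# rear shelf corners now
for p in[(50,86),(22,200)]:
    v=onz("top",u(p,6,(185,220)),.137)[:2]-cam;print(v@[np.cos(a),np.sin(a)],v@[-np.sin(a),np.cos(a)])
# rail front end: white front edge at floor
for p in[(318,145),(290,262)]:
    v=onz("top",u(p,6,(185,220)),.1475)[:2]-cam;print(v@[np.cos(a),np.sin(a)],v@[-np.sin(a),np.cos(a)])
```

```text
[0.5298 0.2303 1.3566] 77.72877426346464 [ 0.2843 -0.2595  0.0667 -0.803   0.0947  0.6133 -0.4452  0.433 ]
in cam -0.031100373349066596 0.0011253170168483559
0.06611201521620799 -0.025241857410613806
0.06461914745209069 0.02417471788647854
-0.05348199031080641 -0.02478464927857689
-0.05449502521589279 0.02504713278124982
```

The light head fits within about 1.5 mm of home, and it held when pulled back. Next is the picture.

Request:
apply_moves(rows=[[0.6,-0.52,0.32,0.16,0,0,-0.12],[0.6,-0.52,0.32,0.17,0,0,-0.12],[0.6,-0.52,0.31,0.16,0,0,-0.13],[0.6,-0.53,0.3,0.16,0,0,-0.12],[0.6,-0.53,0.29,0.17,0,0,-0.12]])

```text
time: 15.15
position: [0.5609, -0.1596, 0.2323]
ee_rot: [0.73, 0.683, 0.0, 0.0]
contact_force: [1.1, -0.1, -0.1]
width: 0.399
grip_force: 0.0
```

Request:
apply_moves(rows=[[0.6,-0.54,0.29,0.16,0,0,-0.12],[0.6,-0.54,0.28,0.17,0,0,-0.13],[0.6,-0.54,0.28,0.16,0,0,-0.12],[0.6,-0.55,0.26,0.16,0,0,-0.12],[0.6,0,0,0,0,0,0]])

```text
time: 15.65
position: [0.6106, -0.2728, 0.1978]
ee_rot: [0.714, 0.7, -0.001, -0.001]
contact_force: [-0.1, 0.6, 0.4]
width: 0.397
grip_force: 0.0
```

Run:
```python
from h import *
st()
z=lambda im,x,y,w,h,k:cv2.resize(im[y:y+h,x:x+w],None,fx=k,fy=k,interpolation=cv2.INTER_CUBIC)
s=robot.read_camera("side");robot.read_camera("top")
cv2.imwrite("pics/s5.png",z(s,320,230,100,130,4.6)[:,:,::-1])
print([(np.round(d["point"],1),round(d["conf"],2)) for d in robot.pinpoint("side","picture")[:1]])
print(proj("side",[[.6109,-.2692,.102],[.6109,-.2692,.012]]))
plan([.6109,-.2692,.084],-0.9,5,.6)
```

```text
t 15.65 p [ 0.6106 -0.2728  0.1978] ya -1.1 zt [-0.002  0.    -1.   ] F [-0.1  0.6  0.4] w 36.5 g 0.0
[(array([381.2, 351.2]), 0.88)]
[[380.55435458 317.85972848]
 [379.05418778 350.97932403]]
[[0.6, -0.0, 0.0, 0.46, -0.0, -0.0, -0.0], [0.6, -0.0, 0.01, 0.47, -0.0, -0.0, -0.0], [0.6, -0.0, -0.0, 0.46, -0.0, -0.0, -0.01], [0.6, -0.0, 0.0, 0.47, -0.0, -0.01, 0.0], [0.6, -0.0, 0.0, 0.46, -0.01, 0.0, -0.0]]
```

View pics/s5.png

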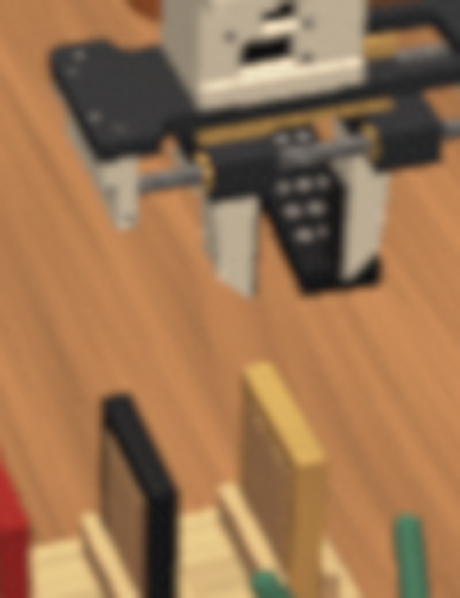

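The open fingers are above the brass frame, whose top centre is at about (285,415) in the crop (pixel 382,320). That puts x at about 0.612. Next I descend and grip.

Request:
apply_moves(rows=[[0.6,0,0.02,0.46,0,0,0],[0.6,0.02,0,0.46,0,0,0],[0.6,0,0,0.46,0,0,0],[0.6,0,0,0.46,0,0,0],[0.6,0,0,0.44,0,0,0]])

```text
time: 16.3
position: [0.6115, -0.2676, 0.0864]
ee_rot: [0.713, 0.702, 0.0, 0.0]
contact_force: [0.3, 0.1, 0.2]
width: 0.4
grip_force: 0.0
```

Request:
apply_moves(rows=[[0.6,0,0,0,0,0,0],[1,0,0,0,0,0,0],[1,0,0,0,0,0,0],[1,0,0,0,0,0,0],[1,0,0,0,0,0,0]])

```text
time: 16.8
position: [0.612, -0.2694, 0.0878]
ee_rot: [0.713, 0.701, 0.0, 0.001]
contact_force: [-0.7, 1.0, 5.8]
width: 0.151
grip_force: 29.9
```

Run:
```python
from h import *
st()
a=np.radians(75.8)
L=np.array([.5385,.2602])-.0835*np.array([np.cos(a),np.sin(a)]);print("lens",L)
T=L-.15*np.array([np.cos(a),np.sin(a)]);print(T)
o=robot.get_obs()["position"]
p,r=plan([o[0],o[1],.22],-0.9,5,1)
p,r=plan([*T,.16],75.8,15,1,p,r)
```

```text
t 16.8 p [ 0.612  -0.2694  0.0878] ya -0.99 zt [ 0.002 -0.001 -1.   ] F [-0.7  1.   5.8] w 13.9 g 29.949115812778473
lens [0.51801683 0.17925131]
[0.48122073 0.03383451]
[[1, -0.0, 0.0, -0.53, 0.0, 0.0, -0.0], [1, -0.0, 0.0, -0.53, 0.01, 0.0, -0.01], [1, -0.0, 0.0, -0.53, 0.0, 0.01, 0.0], [1, -0.0, 0.0, -0.53, 0.01, -0.0, -0.0], [1, -0.0, 0.0, -0.52, 0.0, 0.0, -0.01]]
[[1, 0.4, -0.18, 0.08, -0.0, 0.0, -0.85], [1, 0.42, -0.14, 0.08, -0.0, 0.0, -0.85], [1, 0.42, -0.11, 0.08, -0.0, 0.0, -0.86], [1, 0.44, -0.07, 0.08, -0.0, 0.0, -0.85], [1, 0.44, -0.03, 0.08, -0.0, 0.0, -0.85]]
[[1, 0.44, 0.01, 0.08, -0.0, 0.0, -0.85], [1, 0.44, 0.05, 0.08, -0.0, 0.0, -0.85], [1, 0.43, 0.09, 0.08, -0.0, 0.0, -0.86], [1, 0.42, 0.13, 0.08, -0.0, 0.0, -0.85], [1, 0.41, 0.16, 0.08, -0.0, 0.0, -0.85]]
[[1, 0.39, 0.2, 0.08, -0.0, 0.0, -0.85], [1, 0.37, 0.23, 0.08, -0.0, 0.0, -0.85], [1, 0.35, 0.27, 0.08, -0.0, 0.0, -0.85], [1, 0.33, 0.3, 0.08, -0.0, 0.0, -0.86], [1, 0.3, 0.32, 0.08, -0.0, 0.0, -0.85]]
```

Request:
apply_moves(rows=[[1,0,0,-0.3,0,0,0],[1,0,0,-0.5,0,0,0],[1,0,0,-0.6,0,0,0],[1,0,0,-0.6,0,0,0],[1,0,0,-0.66,0,0,0]])

```text
time: 17.3
position: [0.6109, -0.2691, 0.221]
ee_rot: [0.713, 0.701, -0.0, -0.0]
contact_force: [0.2, 0.4, -1.0]
width: 0.151
grip_force: 29.9
```

Request:
apply_moves(rows=[[1,0,0,0,0,0,0],[1,0,0,0,0,0,0],[1,0,0,0,0,0,0]])

```text
time: 17.6
position: [0.6106, -0.2689, 0.2179]
ee_rot: [0.713, 0.701, -0.0, -0.001]
contact_force: [0.3, -0.6, -1.7]
width: 0.143
grip_force: 29.9
```

Request:
apply_moves(rows=[[1,0.4,-0.18,0.08,0,0,-0.85],[1,0.42,-0.14,0.08,0,0,-0.85],[1,0.42,-0.11,0.08,0,0,-0.86],[1,0.44,-0.07,0.08,0,0,-0.85],[1,0.44,-0.03,0.08,0,0,-0.85]])

```text
time: 18.1
position: [0.5666, -0.167, 0.1974]
ee_rot: [0.539, 0.842, -0.0, -0.002]
contact_force: [0.1, 0.4, -1.0]
width: 0.155
grip_force: 29.9
```

Request:
apply_moves(rows=[[1,0.44,0.01,0.08,0,0,-0.85],[1,0.44,0.05,0.08,0,0,-0.85],[1,0.43,0.09,0.08,0,0,-0.86],[1,0.42,0.13,0.08,0,0,-0.85],[1,0.41,0.16,0.08,0,0,-0.85]])

```text
time: 18.6
position: [0.5232, -0.0659, 0.1776]
ee_rot: [0.339, 0.941, -0.0, -0.002]
contact_force: [-1.0, 0.3, -1.6]
width: 0.148
grip_force: 29.9
```

Request:
apply_moves(rows=[[1,0.39,0.2,0.08,0,0,-0.85],[1,0.37,0.23,0.08,0,0,-0.85],[1,0.35,0.27,0.08,0,0,-0.85],[1,0.33,0.3,0.08,0,0,-0.86],[1,0.3,0.32,0.08,0,0,-0.85]])

```text
time: 19.1
position: [0.4798, 0.0351, 0.1578]
ee_rot: [0.123, 0.992, -0.0, -0.001]
contact_force: [-0.3, 0.1, -1.7]
width: 0.146
grip_force: 29.9
```

Run:
```python
from h import *
st();plan([.4812,.0338,.129],75.8,4,1)
```

```text
t 19.1 p [0.4798 0.0351 0.1578] ya 75.89 zt [-0.003  0.    -1.   ] F [-0.3  0.1 -1.7] w 13.4 g 29.945645034313202
[[1, -0.01, -0.0, 0.14, -0.0, -0.01, 0.0], [1, -0.01, -0.01, 0.15, -0.0, -0.0, 0.01], [1, -0.01, -0.0, 0.14, -0.0, -0.01, 0.0], [1, -0.0, -0.01, 0.15, -0.0, -0.01, 0.01]]
```

Request:
apply_moves(rows=[[1,-0.01,0,0.14,0,0,0],[1,-0.01,0,0.15,0,0,0],[1,0,0,0.14,0,0,0],[1,0,0,0.15,0,0,0],[1,0,0,0,0,0,0]])

```text
time: 19.6
position: [0.4817, 0.0334, 0.1288]
ee_rot: [0.125, 0.992, -0.0, -0.001]
contact_force: [0.4, 0.1, -1.6]
width: 0.149
grip_force: 29.9
```

Request:
apply_moves(rows=[[1,0,0,0,0,0,0],[1,0,0,0,0,0,0],[1,0,0,0,0,0,0]])

```text
time: 19.9
position: [0.4824, 0.0339, 0.1305]
ee_rot: [0.125, 0.992, -0.0, 0.0]
contact_force: [0.7, -0.8, -1.6]
width: 0.149
grip_force: 29.9
```

Run:
```python
from h import *
st()
z=lambda im,x,y,w,h,k:cv2.resize(im[y:y+h,x:x+w],None,fx=k,fy=k,interpolation=cv2.INTER_CUBIC)
t=robot.read_camera("top");s=robot.read_camera("side")
cv2.imwrite("pics/s6.png",np.hstack([z(t,190,210,160,120,2.5),z(s,220,160,130,120,2.5)])[:,:,::-1])
pp={}
for n in("picture","picture_mid","lens"):
  for c in("top","side"):
    d=robot.pinpoint(c,n)[:1];pp[n,c]=d[0]["point"] if d else None;print(c,n,pp[n,c])
  if pp[n,"top"] is not None and pp[n,"side"] is not None: print(n,tri(pp[n,"side"],pp[n,"top"]))
P=robot.get_obs()["position"]-[0,0,.031];print(P,proj("side",P),proj("side",P-[0,0,.045]),proj("side",P+[0,0,.045]))
```

```text
t 19.9 p [0.4824 0.0339 0.1305] ya 75.67 zt [ 0.001 -0.    -1.   ] F [ 0.7 -0.8 -1.6] w 13.7 g 29.94611084461212
top picture [143.6, 289.4]
side picture [282.0, 269.4]
picture (array([ 0.53895387,  0.65450645, -0.3990774 ]), np.float64(16.391105006860528))
top picture_mid [225.9, 255.6]
side picture_mid [283.1, 249.9]
picture_mid (array([ 0.5411342 ,  0.27939877, -0.06436996]), np.float64(2.9788920198763833))
top lens [247.4, 257.0]
side lens None
[0.48218296 0.03402224 0.09925646] [[282.61765277 250.51494093]] [[283.69141391 266.15267559]] [[281.51232816 234.32304541]]
```

View pics/s6.png

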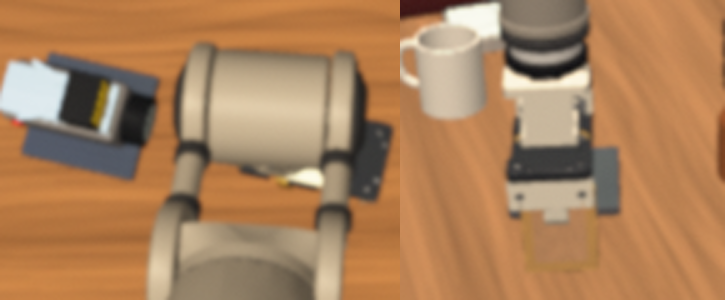

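The picture is held upright with its plain back to the side camera, so the painted side faces the lens. Its centre is at about (562,238) in the right crop, roughly 4 mm toward +x. I'll nudge it by 3 mm, let it settle and hand in.

Request:
apply_moves(rows=[[1,0.03,0,0,0,0,0],[1,0.03,0,0.02,0,0,0],[1,0,0,0,0,0,0],[1,0,0,0,0,0,0],[1,0,0,0,0,0,0]])

```text
time: 20.8
position: [0.4793, 0.0348, 0.1292]
ee_rot: [0.125, 0.992, -0.0, 0.0]
contact_force: [-0.7, -0.8, -1.7]
width: 0.145
grip_force: 29.9
```

Request:
apply_moves(rows=[[1,0,0,0,0,0,0],[1,0,0,0,0,0,0],[1,0,0,0,0,0,0],[1,0,0,0,0,0,0],[1,0,0,0,0,0,0]])

```text
time: 21.3
position: [0.4793, 0.0347, 0.1292]
ee_rot: [0.125, 0.992, -0.0, 0.0]
contact_force: [-0.5, 0.5, -1.9]
width: 0.15
grip_force: 29.9
```

Run:
```python
from h import *
st();print(robot.job_done())
```

```text
t 21.3 p [0.4793 0.0347 0.1292] ya 75.69 zt [ 0. -0. -1.] F [-0.5  0.5 -1.9] w 13.8 g 29.946141242980957
the job is handed in; nothing more can be done
None
```

Job handed in at 21.3 s (no verdict returned): the light is home on the rail and let go, and the brass picture is held upright about 15 cm in front of the lens, painted side toward it; the catch was hidden from view, so I judged it up from the hard end stop and the light resisting a 6.6 N pull back.

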